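# Click the ink bottle into its dock

### The job

Two bottle docks stand on the table: one already holds an ink bottle, the other is empty. Of the two ink bottles standing loose on the table, take the larger one, stand it upright on the runway of the empty dock (the bare board in front of its open bay), and push it into the bay past the sprung ball in the side until the ball clicks out behind it and the bottle is held fully home against the back stop. Keep the bottle upright, and leave the small bottle and the bottle that is already docked where they are.

Things in the scene. Friction and masses are not known exactly. Their poses are not given: they have to be found in the camera images.
- big_bottle_mid (a point): Centre (half-way up) of the larger loose ink bottle, which must be docked. Square glass body 46 x 46 mm with rounded corners, 41 mm high, then a short neck and a round screw cap 32 mm across from 45 to 62 mm above its base; 62 mm high in all, about 0.13 kg, upright. The point is 31 mm above its base; z is up, x and y are square to the body's flat sides. The cap does not turn.
- small_bottle_mid (a point): Centre (half-way up, 27 mm above the base) of the smaller loose ink bottle: same shape, 40 x 40 mm body, 55 mm high. Leave it alone.
- docked_bottle_mid (a point): Centre (31 mm above its base) of the ink bottle already held in the other dock, 46 x 46 x 62 mm. Leave it alone.
- dock_empty_seat (a point): EMPTY dock, fixed to the table: plywood board 150 x 88 mm, 10 mm thick; two wooden cheeks 34 mm high form a straight bay 49 mm wide from x = -36 mm to the back stop's face at x = +23 mm. The point lies on the board's top, where the middle of the home bottle's base belongs (its centre then is 31 mm above, its near face at x = -23 mm). x points into the bay (push direction), y left, z up.
- dock_empty_runway (a point): Middle of the empty dock's runway, the bare board before the bay and level with its floor: 82 mm before the seat along -x, on the board's top, 10 mm above the table; same axes. A good spot to stand the bottle. The board ends 34 mm nearer (-x); 26 mm farther the flared mouth begins, 78 mm wide, narrowing over 20 mm to the 49 mm bay.
- dock_empty_detent (a point): Rest position of the centre of the sprung steel ball, radius 8 mm, in the empty dock's left cheek (+y), 24.5 mm before the seat and 20 mm above the board; same axes. It sticks 6 mm into the bay; passing it takes roughly 5 to 15 N. Push low, on the middle of the bottle's near face about 20 mm above the board; right of the ball 43 mm is clear for the pusher.
- dock_empty_strap (a point): Free end of a steel strap, 22 mm wide and 2.5 mm thick, that rises behind the empty dock's back stop and reaches forward over the seat, 67 to 70 mm above the board: its end is 4 mm beyond the seat's centre, over the home bottle's cap, so a bottle cannot be lowered straight in from above. A 62 mm bottle slides in under it.
- ball_empty (a joint): How far the sprung ball of the empty dock is pushed sideways into its cheek (m): 0 when fully out, 0.0085 at most; it springs back by itself. Back near 0 with the bottle home means that it has clicked.
- dock_full_seat (a point): The same point of the other dock, which has the same build and already holds a bottle.
Not all that is in view belongs to the job. What is shaped like the part that bears big_bottle_mid but turquoise is not meant.

How it is judged:
On the way, in this order (a step that is already met when the one before it is completed fails the run):
1. the larger loose bottle stands upright on the runway of the empty dock, in front of the bay (x of big_bottle_mid in the frame of dock_empty_seat between -0.115 and -0.035 m and y of big_bottle_mid in the frame of dock_empty_seat between -0.022 and 0.022 m and z of big_bottle_mid in the frame of dock_empty_seat between 0.026 and 0.037 m and angle between big_bottle_mid's own z axis and vertical below 0.1 rad), for 0.1 s.
2. it has passed the ball and is clicked home (x of big_bottle_mid in the frame of dock_empty_seat above -0.004 m and value of joint ball_empty below 0.002 m), for 0.2 s.
At the end, for the whole second after the job is handed in: The larger bottle stands upright (within 0.1 rad) and still on the floor of the empty dock's bay, within 4 mm of fully home along the bay and 5 mm of its middle line, with the sprung ball out again behind it (pushed in less than 2 mm) (all of step 2 and x of big_bottle_mid in the frame of dock_empty_seat below 0.004 m and y of big_bottle_mid in the frame of dock_empty_seat between -0.005 and 0.005 m and z of big_bottle_mid in the frame of dock_empty_seat between 0.027 and 0.035 m and angle between big_bottle_mid's own z axis and vertical below 0.1 rad and linear speed of big_bottle below 0.02 m/s); the robot touches nothing.
It fails at once if the small loose bottle was moved (20 mm) (distance of small_bottle_mid from where it was at the start of the episode above 0.02 m).
It fails at once if the docked bottle was moved (10 mm) (distance of docked_bottle_mid from where it was at the start of the episode above 0.01 m).
It fails at once if the bottle being docked was tipped (0.5 rad) (angle between big_bottle_mid's own z axis and vertical above 0.5 rad).
It also fails if it takes over 51 s, if anything falls off the work surface, if the arm or the gripper's body presses on something with over 40 N, if the wrist force passes 120 N, or if a joint passes its speed limit or range.

### The arm

A 7-joint arm with a two-finger parallel gripper is mounted at the origin on the work surface; the furniture and walls round the work are solid. World frame = base frame: x ahead of the robot, y to its left, z up, the work surface at z = 0. Lengths are in m, angles in rad, forces in N, time in s.
With the tool pointing down it reaches from about 0.4 to 0.875 m from the base axis. Payload 6.5 kg.
Tool frame: the origin (TCP) lies at the very end of the fingers, on their centre line; the grasp point (between the pads) lies 19 mm behind it (robot.grip_point_offset is the distance from the TCP to the grasp point, in m); z points along the fingers, y is the line along which they close (so a half turn about z gives the same grasp; the last joint's range is limited). The gripper opens to 88 mm and grips with 3 to 60 N. Pads are 18 mm wide; open, the fingers measure 123 mm over their backs; the gripper's body (75 mm by 187 mm) begins 45 mm behind the grasp point.
Start: joints at [-1.309, 0.536, -0.004, 1.538, 0.003, 1.067, -0.071], TCP at [0.209, 0.615, 0.239] pointing down, gripper open.
Joint ranges: [-2.7, 2.7], [-0.37, 2.16], [-1.27, 1.26], [0.24, 2.4], [-1.31, 4.45], [0.19, 1.91], [-2.76, 2.76]. Speed limits (rad/s): [2.39, 2.39, 3.14, 3.14, 3.14, 3.14, 3.14].

### API

Orientations are given as a rotation vector (axis times angle).
In Python, from plant import robot gives the robot as it stands. The module is installed in compiled form; this text tells all that it offers.
- The arm moves only by the tool move_arm, never from a script. Its argument "deltas" is a list that holds one entry, the list of rows, each a list of 6 numbers: the shift along the world's x, y, z in units of 250 mm (1.0 is 250 mm), then the turn, a rotation vector about the world's x, y, z in units of pi/2 rad (1.0 is pi/2 rad). A call has exactly 8 rows; each row is the pose to reach, as a shift and turn from the pose commanded when the call began; what a row does not reach only later rows make up. A row lasts 1/12 s, in which the tool goes at most 41.7 mm and 7.16 degrees, less where a joint would pass 70% of its speed; a pose out of reach is approached as far as the arm can. A call with a number of a shift or a turn outside -1 to 1 is refused whole. A call with a gripper value outside its range is refused whole. "jaw" is the gripper command: -1 is fully open, 1 is shut, values between are in proportion, set as the call begins (left out, the last holds). The fingers move at their own pace and stop on an object; "force" is the grip in N (left out, the last holds). Time passes only in rows, so rows that repeat a pose let the fingers close, or fill a call up. It gives the time, the measured TCP pose, the force, the opening and the grip force at its end, in the units of the state.
- robot.observe(): the state, without advancing time (a new reading comes with each control period).
- robot.snapshot(name): name is "scene" or "top" or "wrist"; returns a dict with "color" (384x512x3 uint8, red, green, blue), "vfov" (degrees; the focal length in pixels is half the picture's height over the tangent of half this angle, whatever the lens; pixels are square), "cx", "cy" (the principal point, pixels), "pose" (4x4, takes a point from camera to world coordinates). Camera axes: x right, y up, looking along -z (the intrinsics and any distortion apply to the point x, -y, -z); pixel columns grow to the right and rows downward; lengths in m; the calibration is good to about 2 mm. The wrist camera is an equidistant fisheye: a pixel r from the principal point sees the ray r / f radians off the axis. A picture is of the moment at which its call begins. There is no depth.
- robot.hand_in(): hands the job in; it is judged then, once.
Trained networks look in the newest picture that a camera, given by its name, has taken for a name from the list of things; names that differ only in an ending like _2 or _b are one class to them, and where a whole thing is asked for, a point or a joint stands for the part that bears it (a point fixed in the world has none). Each returns a list of dicts, best first, with "score" (0 to 1); they miss things now and then, are a little off and sometimes report something else, mostly with a low value. They report only what shows in the picture. A call takes as long as a camera call. They do not tell look-alikes from the thing itself.
- robot.boxes_of(camera, name): "extent" ([centre column, centre row, width, height] in pixels, round what is visible of it).
- robot.pinpoint(camera, name): "xy" ([column, row] in pixels: a listed point, or the origin of a listed thing).
The state is a dict: "clock": time; "joint_positions": joint angles; "joint_velocities": joint speeds; "joint_torque": joint torques, N m; "eef_pos": TCP position; "tool_rot": TCP orientation; "wrist_force": force on the tool from outside, world axes, zero at the start; "wrist_torque": the same for the moment, N m; "gripper_width": finger opening in m; "grasp_force": force on a finger pad.
Only numpy, scipy, OpenCV 4.12 (cv2) and the standard library are available. Lean on these libraries where they do the work, as an engineer would, in place of code of your own. Each camera call takes 0.05 s, during which the arm holds its last target. There are 200 camera calls.

## Working session

There is one attempt and no reset: what is moved stays moved. The work goes in short steps, Python scripts to look and compute and a tool call to move; the robot and the scene stay as the last step left them, time stands still between calls to the robot, and variables do not carry over. Pictures are saved under pics/ and viewed, at most 10 in all, crops included, and the job is handed in when it is done.

Besides the shell and the picture viewer there is one more tool, called after ">>>" in YAML: its name, and indented under it one key for each argument. move_arm: Moves the arm, as the interface text tells. Shifts and turns lie within -1 to 1; 1 stands for 250 mm of shift or pi/2 rad of turn. Its arguments: {"type":"object","properties":{"deltas":{"type":"array","items":{"type":"array","items":{"type":"array","items":{"type":"number","minimum":-1,"maximum":1}}}},"jaw":{"type":"number"},"force":{"type":"number"}},"required":["deltas"]}

```bash
mkdir -p pics; cat > h.py <<'E'
import numpy as np, cv2
from plant import robot
def ray(s,uv,fish=False):
    H=s["color"].shape[0]; f=H/2/np.tan(np.radians(s["vfov"])/2)
    x=(uv[0]-s["cx"])/f; y=(uv[1]-s["cy"])/f
    if fish:
        r=np.hypot(x,y); k=np.sin(r)/r if r>1e-9 else 1; d=np.array([x*k,-y*k,-np.cos(r)])
    else: d=np.array([x,-y,-1.])
    P=np.array(s["pose"]); return P[:3,3],P[:3,:3]@d
def atz(s,uv,z,fish=False):
    o,d=ray(s,uv,fish); return o+d*(z-o[2])/d[2]
def tri(rs):
    A=0;b=0
    for o,d in rs:
        d=d/np.linalg.norm(d); M=np.eye(3)-np.outer(d,d); A=A+M; b=b+M@o
    return np.linalg.solve(A,b)
def proj(s,p):
    P=np.array(s["pose"]); q=P[:3,:3].T@(np.array(p)-P[:3,3]); f=s["color"].shape[0]/2/np.tan(np.radians(s["vfov"])/2)
    return [s["cx"]+f*q[0]/-q[2], s["cy"]-f*q[1]/-q[2]]
E
cat > a.py <<'E'
from h import *
np.set_printoptions(precision=3,suppress=True)
Z=dict(big_bottle_mid=.031,small_bottle_mid=.027,docked_bottle_mid=.041,dock_empty_seat=.01,dock_empty_runway=.01,dock_empty_detent=.03,dock_empty_strap=.078,dock_full_seat=.01)
S={}
for c in ("scene","top","wrist"):
    s=S[c]=robot.snapshot(c); cv2.imwrite(f"pics/{c}0.png",s["color"][...,::-1])
    print(c,s["vfov"],np.array(s["pose"])[:3,3])
    for n,z in Z.items():
        for r in robot.pinpoint(c,n)[:4]: print(n,np.round(r["xy"]),round(r["score"],2),atz(s,r["xy"],z,c=="wrist"))
cv2.imwrite("pics/both.png",np.vstack([cv2.resize(np.hstack([S["scene"]["color"],S["top"]["color"]]),(800,300)),np.hstack([cv2.resize(S["wrist"]["color"],(400,300))]*2)])[...,::-1])
o=robot.observe();print(o["clock"],o["eef_pos"],o["tool_rot"])
E
python3 a.py
```

```text
scene 44.72636662087289 [-0.264 -0.746  0.934]
big_bottle_mid [206. 277.] 0.76 [ 0.198 -0.302  0.031]
big_bottle_mid [260. 237.] 0.59 [ 0.364 -0.347  0.031]
small_bottle_mid [255. 202.] 0.78 [ 0.463 -0.271  0.027]
small_bottle_mid [274. 155.] 0.42 [ 0.656 -0.216  0.027]
docked_bottle_mid [277. 146.] 0.56 [ 0.683 -0.212  0.041]
dock_empty_seat [324. 207.] 0.88 [ 0.557 -0.431  0.01 ]
dock_empty_runway [305. 226.] 0.6 [ 0.473 -0.418  0.01 ]
dock_empty_detent [311. 207.] 0.67 [ 0.523 -0.408  0.03 ]
dock_empty_strap [323. 186.] 0.97 [ 0.565 -0.419  0.078]
dock_full_seat [278. 156.] 0.57 [ 0.677 -0.218  0.01 ]
dock_full_seat [260. 235.] 0.18 [ 0.385 -0.336  0.01 ]
top 42.192365603581514 [ 0.209 -0.291  1.235]
big_bottle_mid [274. 224.] 0.94 [ 0.37  -0.339  0.031]
big_bottle_mid [263. 297.] 0.58 [ 0.198 -0.306  0.031]
small_bottle_mid [310. 144.] 0.68 [ 0.572 -0.434  0.027]
small_bottle_mid [253. 190.] 0.61 [ 0.458 -0.288  0.027]
docked_bottle_mid [226. 105.] 0.68 [ 0.675 -0.225  0.041]
dock_empty_seat [306. 150.] 0.9 [ 0.562 -0.427  0.01 ]
dock_empty_runway [302. 183.] 0.79 [ 0.476 -0.412  0.01 ]
dock_empty_runway [273. 225.] 0.38 [ 0.37  -0.336  0.01 ]
dock_empty_detent [295. 162.] 0.57 [ 0.525 -0.396  0.03 ]
dock_empty_strap [312. 142.] 0.97 [ 0.562 -0.432  0.078]
dock_empty_strap [225. 109.] 0.22 [ 0.65  -0.224  0.078]
dock_full_seat [225. 112.] 0.73 [ 0.667 -0.22   0.01 ]
dock_full_seat [306. 183.] 0.58 [ 0.476 -0.421  0.01 ]
wrist 65.70646984690485 [0.13  0.643 0.385]
1.35 [0.209 0.615 0.239] [ 0.513  3.099 -0.   ]
```

View pics/scene0.png

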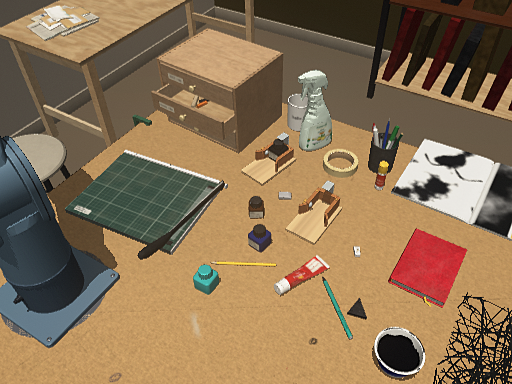

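View pics/top0.png

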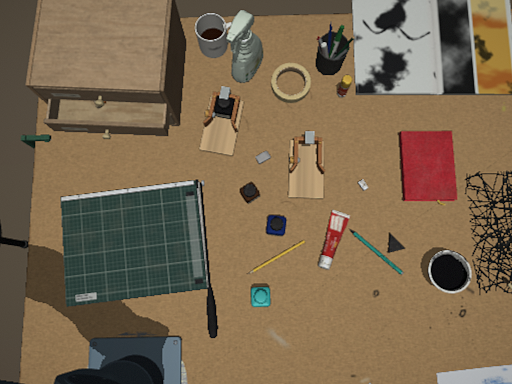

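Candidates for the large loose bottle: dark-blue at scene (260,237) / top (276,225); brown small bottle at scene (256,206) / top (250,191); turquoise look-alike at scene (206,278) / top (261,296); docked bottle at top (225,104). The blue one fits the description, since the brown is smaller and turquoise is excluded. The empty dock is at top (306,165).

```bash
cat > b.py <<'E'
from h import *
np.set_printoptions(precision=3,suppress=True)
im=cv2.imread("pics/top0.png"); sc=cv2.imread("pics/scene0.png")
a=cv2.resize(im[120:250,235:345],None,fx=4.5,fy=4.5,interpolation=2)[:585,:400]
a=cv2.resize(im[120:250,240:340],None,fx=4,fy=4,interpolation=2)
b=cv2.resize(sc[150:280,240:340],None,fx=4,fy=4,interpolation=2)
cv2.imwrite("pics/crop1.png",np.hstack([a,b]))
s=robot.snapshot("top")
# blue body in top
hsv=cv2.cvtColor(im,cv2.COLOR_BGR2HSV)
for n,lo,hi in (("blue",(105,90,20),(130,255,255)),("turq",(80,90,60),(100,255,255))):
    m=cv2.inRange(hsv,lo,hi); m[:200]=0;m[320:]=0;m[:,:215]=0;m[:,310:]=0
    cs=cv2.findContours(m,0,2)[0]; c=max(cs,key=cv2.contourArea); print(n,cv2.minAreaRect(c),[atz(s,p,.041) for p in cv2.boxPoints(cv2.minAreaRect(c))])
for c in("top","scene"):
  for n in ("big_bottle_mid","small_bottle_mid"): print(c,n,[(np.round(r["extent"]),round(r["score"],2)) for r in robot.boxes_of(c,n)])
E
python3 b.py
```

```text
blue ((275.7231140136719, 224.7154083251953), (18.233104705810547, 18.85327911376953), 7.125016689300537) [array([ 0.347, -0.316,  0.041]), array([ 0.393, -0.323,  0.041]), array([ 0.386, -0.367,  0.041]), array([ 0.341, -0.359,  0.041])]
turq ((260.0, 296.5), (19.0, 18.0), 90.0) [array([ 0.22 , -0.279,  0.041]), array([ 0.22 , -0.321,  0.041]), array([ 0.176, -0.32 ,  0.041]), array([ 0.177, -0.278,  0.041])]
top big_bottle_mid [(array([259., 297.,  25.,  21.]), 0.93), (array([220., 121.,  42.,  67.]), 0.74)]
top small_bottle_mid [(array([251., 192.,  17.,  20.]), 0.83)]
scene big_bottle_mid [(array([205., 278.,  23.,  30.]), 0.63), (array([261., 238.,  21.,  34.]), 0.58)]
scene small_bottle_mid [(array([255., 206.,  14.,  18.]), 0.77)]
```

View pics/crop1.png

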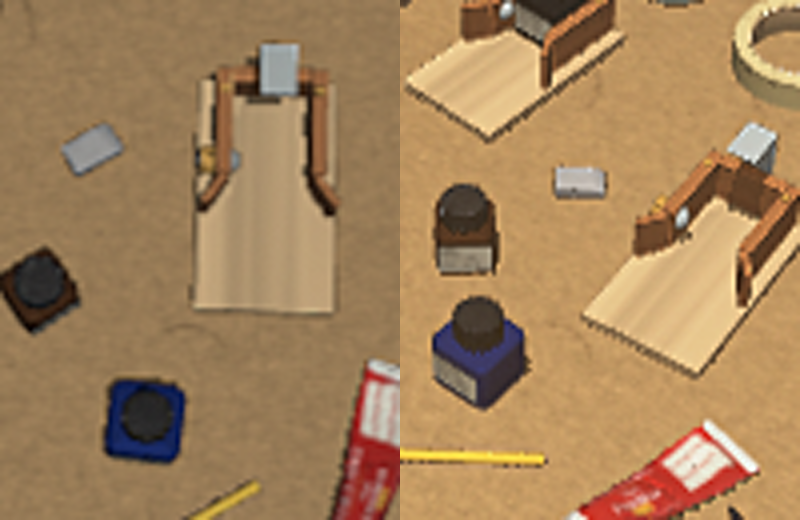

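Crop: the blue bottle stands at top (276,225), about 46 mm square, with a dark cap. The brown one at top (250,191) is clearly smaller. The empty dock opens towards the robot, with its ball on the left cheek. I choose the blue bottle and move over to it for a closer wrist look.

>>> move_arm:
  deltas:
    - [[0.6,-0.98,0.24,0,0,-0.3],[0.6,-0.98,0.24,0,0,-0.5],[0.6,-0.98,0.24,0,0,-0.5],[0.6,-0.98,0.24,0,0,-0.5],[0.6,-0.98,0.24,0,0,-0.5],[0.6,-0.98,0.24,0,0,-0.5],[0.6,-0.98,0.24,0,0,-0.5],[0.6,-0.98,0.24,0,0,-0.5]]
  jaw: -1

```text
clock: 2.27
eef_pos: [0.3649, 0.3635, 0.3007]
tool_rot: [1.675, 2.654, 0.002]
wrist_force: [-0.2, -1.1, 0.3]
gripper_width: 0.088
grasp_force: 0.0
```

>>> move_arm:
  deltas:
    - [[0.28,-1,0,0,0,-0.36],[0.28,-1,0,0,0,-0.36],[0.28,-1,0,0,0,-0.36],[0.28,-1,0,0,0,-0.36],[0.28,-1,0,0,0,-0.36],[0.28,-1,0,0,0,-0.36],[0.28,-1,0,0,0,-0.36],[0.28,-1,0,0,0,-0.36]]

```text
clock: 2.93
eef_pos: [0.4301, 0.1174, 0.2991]
tool_rot: [2.344, 2.091, 0.001]
wrist_force: [0.2, -0.2, -0.7]
gripper_width: 0.0881
grasp_force: 0.0
```

>>> move_arm:
  deltas:
    - [[0,-1,0,0,0,0],[0,-1,0,0,0,0],[0,-1,0,0,0,0],[0,-1,0,0,0,0],[0,-1,0,0,0,0],[0,-1,0,0,0,0],[0,-1,0,0,0,0],[0,-1,0,0,0,0]]

```text
clock: 3.6
eef_pos: [0.4297, -0.13, 0.2988]
tool_rot: [2.34, 2.095, -0.0]
wrist_force: [0.3, 0.4, 0.1]
gripper_width: 0.0882
grasp_force: 0.0
```

>>> move_arm:
  deltas:
    - [[0,-1,-0.1,0,0,0],[0,-1,-0.1,0,0,0],[0,-1,-0.1,0,0,0],[0,-1,-0.1,0,0,0],[0,-1,-0.1,0,0,0],[0,-1,-0.1,0,0,0],[0,-1,-0.1,0,0,0],[0,-1,-0.1,0,0,0]]

```text
clock: 4.27
eef_pos: [0.43, -0.3795, 0.2726]
tool_rot: [-2.338, -2.097, 0.001]
wrist_force: [0.2, 0.7, -0.2]
gripper_width: 0.0885
grasp_force: 0.0
```

```bash
cat > c.py <<'E'
from h import *
import sys; tag=sys.argv[1]
np.set_printoptions(precision=4,suppress=True)
Z=dict(big_bottle_mid=.031,small_bottle_mid=.027,dock_empty_seat=.01,dock_empty_runway=.01,dock_empty_detent=.03,dock_empty_strap=.078)
w=robot.snapshot("wrist"); cv2.imwrite(f"pics/w{tag}.png",w["color"][...,::-1])
print(np.array(w["pose"]),w["cx"],w["cy"])
for n,z in Z.items():
    for r in robot.pinpoint("wrist",n)[:3]: print(n,np.round(r["xy"]),round(r["score"],2),atz(w,r["xy"],z,True))
# rectified top-down map at z: 0.5 mm per pixel
def rect(z,x0,x1,y0,y1,s=.0005):
    P=np.array(w["pose"]);f=192/np.tan(np.radians(w["vfov"])/2)
    X,Y=np.meshgrid(np.arange(x1,x0,-s),np.arange(y1,y0,-s),indexing="ij")
    q=(np.stack([X,Y,0*X+z],-1)-P[:3,3])@P[:3,:3]; r=np.hypot(q[...,0],q[...,1]); k=f*np.arctan2(r,-q[...,2])/r
    return cv2.remap(w["color"],(w["cx"]+q[...,0]*k).astype("f"),(w["cy"]-q[...,1]*k).astype("f"),1)[...,::-1]
a=rect(.041,.30,.60,-.50,-.25); b=rect(.01,.30,.60,-.50,-.25)
cv2.imwrite(f"pics/r{tag}.png",cv2.resize(np.hstack([a[:, :],b]),(800,480)))
hsv=cv2.cvtColor(np.ascontiguousarray(a),cv2.COLOR_BGR2HSV); m=cv2.inRange(hsv,(105,90,20),(130,255,255))
c=max(cv2.findContours(m,0,2)[0],key=cv2.contourArea); R=cv2.minAreaRect(c);print(R,[.60-.0005*R[0][1],-.25-.0005*R[0][0]])
E
python3 c.py 1
```

```text
[[ 0.9941  0.1021  0.0362  0.4398]
 [-0.1083  0.9419  0.3181 -0.2962]
 [-0.0016 -0.3201  0.9474  0.4194]
 [ 0.      0.      0.      1.    ]] 258.8943324818834 187.85860501481142
big_bottle_mid [206. 129.] 0.75 [ 0.3643 -0.3375  0.031 ]
big_bottle_mid [ 94. 123.] 0.63 [ 0.1987 -0.3026  0.031 ]
big_bottle_mid [292. 178.] 0.48 [ 0.4714 -0.4176  0.031 ]
small_bottle_mid [268.  80.] 0.74 [ 0.4525 -0.2831  0.027 ]
dock_empty_seat [345. 173.] 0.73 [ 0.5528 -0.4242  0.01  ]
dock_empty_runway [289. 177.] 0.65 [ 0.4684 -0.4224  0.01  ]
dock_empty_detent [335. 161.] 0.88 [ 0.5336 -0.4001  0.03  ]
dock_empty_strap [365. 189.] 0.77 [ 0.5607 -0.427   0.078 ]
((180.5244140625, 460.9917907714844), (93.85813903808594, 95.885009765625), 7.943471908569336) [0.36950410461425776, -0.34026220703125]
```

View pics/r1.png

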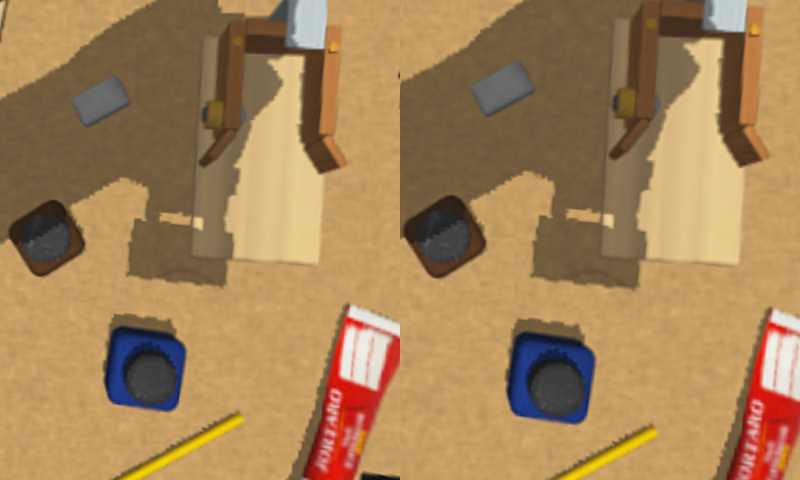

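Rectified wrist view, left panel at z=41 mm and right panel at z=10 mm. The blue bottle is at panel (146,369), i.e. about (0.367, -0.340) with yaw -8°. The dock board's front corners at (601,257) and (738,265) put the seat at about (0.553, -0.4245) with yaw -3°, which matches the network.

>>> move_arm:
  deltas:
    - [[-0.252,0.158,0,0,0,-0.02],[-0.252,0.158,0,0,0,-0.02],[-0.252,0.158,-0.2,0,0,-0.02],[-0.252,0.158,-0.4,0,0,-0.02],[-0.252,0.158,-0.69,0,0,-0.02],[-0.252,0.158,-0.69,0,0,-0.02],[-0.252,0.158,-0.69,0,0,-0.02],[-0.252,0.158,-0.69,0,0,-0.02]]

```text
clock: 5.28
eef_pos: [0.3652, -0.3388, 0.1]
tool_rot: [-2.367, -2.059, 0.002]
wrist_force: [0.1, -0.7, 0.1]
gripper_width: 0.0879
grasp_force: 0.0
```

```bash
python3 - <<'E'
from h import *
o=robot.observe();print(o["eef_pos"],o["tool_rot"])
w=robot.snapshot("wrist");s=robot.snapshot("scene")
cv2.imwrite("pics/g1.png",np.hstack([cv2.resize(w["color"],(400,300)),cv2.resize(s["color"][170:290,180:340],(400,300))])[...,::-1])
E
```

```text
[ 0.36518939 -0.33877161  0.10001409] [-2.36695001e+00 -2.05902256e+00  1.76689369e-03]
```

View pics/g1.png

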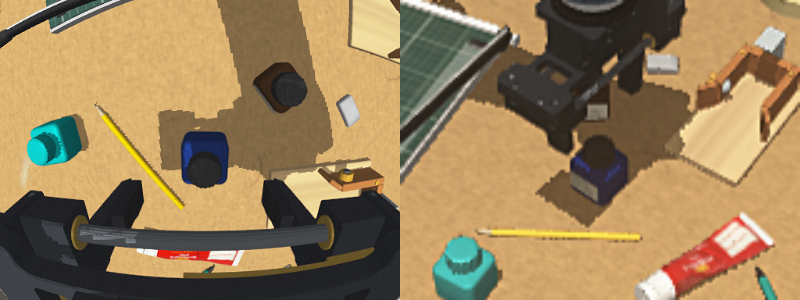

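The wrist view shows the blue bottle at (205,160), centred between the finger tips at (125,190) and (283,190), with nothing else in the way. Descend and grip.

>>> move_arm:
  deltas:
    - [[0.004,-0.005,-0.15,0,0,0],[0.004,-0.005,-0.25,0,0,0],[0.004,-0.005,-0.344,0,0,0],[0.004,-0.005,-0.344,0,0,0],[0.004,-0.005,-0.344,0,0,0],[0.004,-0.005,-0.344,0,0,0],[0.004,-0.005,-0.344,0,0,0],[0.004,-0.005,-0.344,0,0,0]]

```text
clock: 6.05
eef_pos: [0.3684, -0.3421, 0.0169]
tool_rot: [2.368, 2.06, 0.001]
wrist_force: [-0.2, 0.7, -0.7]
gripper_width: 0.0881
grasp_force: 0.0
```

>>> move_arm:
  deltas:
    - [[0,0,0,0,0,0],[0,0,0,0,0,0],[0,0,0,0,0,0],[0,0,0,0,0,0],[0,0,0,0,0,0],[0,0,0,0,0,0],[0,0,0,0,0,0],[0,0,0,0,0,0]]
  jaw: 1
  force: 20

```text
clock: 6.72
eef_pos: [0.3671, -0.3414, 0.0152]
tool_rot: [-2.371, -2.061, 0.0]
wrist_force: [-0.8, 0.3, -0.2]
gripper_width: 0.0452
grasp_force: 20.0
```

>>> move_arm:
  deltas:
    - [[0,0,0.12,0,0,0],[0,0,0.24,0,0,0],[0,0,0.32,0,0,0],[0,0,0.32,0,0,0],[0.15,-0.12,0.32,0,0,0.03],[0.3,-0.24,0.32,0,0,0.056],[0.399,-0.315,0.32,0,0,0.056],[0.399,-0.315,0.32,0,0,0.056]]

```text
clock: 7.38
eef_pos: [0.4734, -0.4235, 0.0947]
tool_rot: [2.269, 2.163, 0.001]
wrist_force: [0.7, 0.2, -1.1]
gripper_width: 0.0459
grasp_force: 20.0
```

```bash
python3 c.py 2; python3 - <<'E'
from h import *
o=robot.observe();print(o["eef_pos"],o["tool_rot"],o["gripper_width"],o["clock"])
t=robot.snapshot("top");s=robot.snapshot("scene");r=cv2.imread("pics/r2.png")[:,400:][:,:,::-1]
np.set_printoptions(precision=4,suppress=True)
for c,S in(("top",t),("scene",s)):
  for n,z in(("dock_empty_seat",.01),("dock_empty_runway",.01)):print(c,[atz(S,q["xy"],z) for q in robot.pinpoint(c,n)[:1]])
cv2.imwrite("pics/g2.png",np.hstack([r,cv2.resize(s["color"][140:284,240:360],(400,480))])[...,::-1])
E
```

```text
[[ 0.9988  0.0468  0.0106  0.4772]
 [-0.0477  0.9447  0.3246 -0.339 ]
 [ 0.0052 -0.3247  0.9458  0.2411]
 [ 0.      0.      0.      1.    ]] 258.8943324818834 187.85860501481142
big_bottle_mid [260. 260.] 0.84 [ 0.4724 -0.4747  0.031 ]
small_bottle_mid [218.  12.] 0.78 [ 0.4524 -0.28    0.027 ]
dock_empty_seat [353. 192.] 0.85 [ 0.5548 -0.4259  0.01  ]
dock_empty_seat [256. 191.] 0.16 [ 0.4724 -0.4213  0.01  ]
dock_empty_runway [256. 191.] 0.76 [ 0.472  -0.4207  0.01  ]
dock_empty_detent [334. 171.] 0.91 [ 0.5322 -0.4008  0.03  ]
dock_empty_strap [386. 229.] 0.75 [ 0.5578 -0.4277  0.078 ]
dock_empty_strap [220.  13.] 0.65 [ 0.4593 -0.2946  0.078 ]
((419.3267822265625, 255.810302734375), (166.10122680664062, 149.70904541015625), 2.602562189102173) [0.4720948486328125, -0.45966339111328125]
[ 0.46579177 -0.41924026  0.09482978] [-2.27733171e+00 -2.16174429e+00 -2.53855402e-04] 0.045452229274332116 7.7333
top []
top [array([ 0.4735, -0.42  ,  0.01  ])]
scene [array([ 0.5529, -0.4328,  0.01  ])]
scene [array([ 0.4722, -0.4153,  0.01  ])]
```

View pics/g2.png

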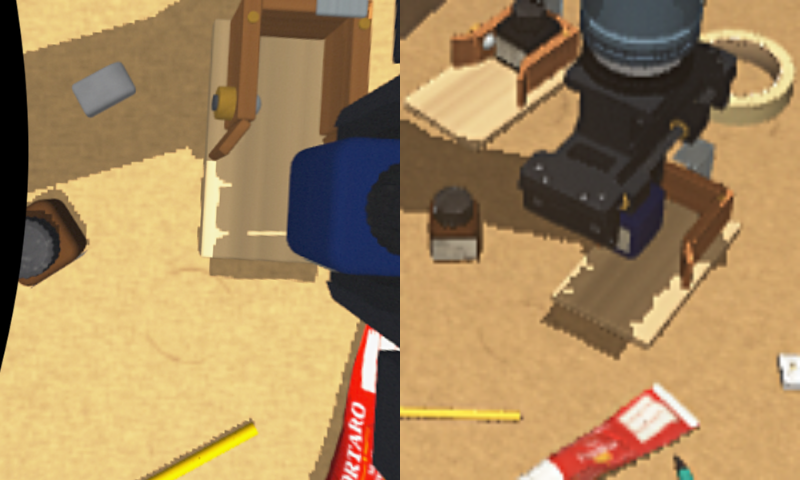

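The bottle is held level over the runway: rectified view (345,205), scene inset (640,225). The dock's left edge gives seat ≈ (0.554, -0.426) with yaw -3°. Lower it.

>>> move_arm:
  deltas:
    - [[0.008,-0.007,-0.1,0,0,0],[0.008,-0.007,-0.17,0,0,0],[0.008,-0.007,-0.22,0,0,0],[0.008,-0.007,-0.25,0,0,0],[0.008,-0.007,-0.265,0,0,0],[0.008,-0.007,-0.275,0,0,0],[0.008,-0.007,-0.275,0,0,0],[0.008,-0.007,-0.275,0,0,0]]

```text
clock: 8.7
eef_pos: [0.4694, -0.4223, 0.0272]
tool_rot: [2.277, 2.163, 0.0]
wrist_force: [-0.5, 0.5, -1.3]
gripper_width: 0.0454
grasp_force: 20.0
```

>>> move_arm:
  deltas:
    - [[0,0,0,0,0,0],[0,0,-0.004,0,0,0],[0,0,-0.006,0,0,0],[0,0,-0.008,0,0,0],[0,0,-0.008,0,0,0],[0,0,-0.008,0,0,0],[0,0,-0.008,0,0,0],[0,0,-0.008,0,0,0]]

```text
clock: 9.37
eef_pos: [0.4692, -0.422, 0.0252]
tool_rot: [2.277, 2.163, 0.001]
wrist_force: [-1.1, 2.0, 6.4]
gripper_width: 0.0457
grasp_force: 20.0
```

Contact felt (about 8 N up), so release and lift off.

>>> move_arm:
  deltas:
    - [[0,0,0.004,0,0,0],[0,0,0.004,0,0,0],[0,0,0.004,0,0,0],[0,0,0.004,0,0,0],[0,0,0.004,0,0,0],[0,0,0.05,0,0,0],[0,0,0.15,0,0,0],[0,0,0.25,0,0,0]]
  jaw: -0.6

```text
clock: 10.03
eef_pos: [0.4684, -0.4215, 0.0876]
tool_rot: [-2.277, -2.162, 0.001]
wrist_force: [1.8, -1.3, 0.5]
gripper_width: 0.0705
grasp_force: 0.0
```

>>> move_arm:
  deltas:
    - [[0,0,0.1,0,0,0],[0,0,0.2,0,0,0],[-0.12,0,0.2,0,0,0],[-0.25,0,0.2,0,0,0],[-0.36,0,0.2,0,0,0],[-0.36,0,0.2,0,0,0],[-0.36,0,0.2,0,0,0],[-0.36,0,0.2,0,0,0]]
  jaw: 1

```text
clock: 10.7
eef_pos: [0.3801, -0.4219, 0.1376]
tool_rot: [2.276, 2.163, 0.001]
wrist_force: [-0.2, 0.0, -0.0]
gripper_width: 0.0197
grasp_force: 0.0
```

```bash
python3 c.py 3; python3 - <<'E'
from h import *
o=robot.observe();print(o["eef_pos"],o["tool_rot"],o["gripper_width"],o["clock"],o["wrist_force"])
s=robot.snapshot("scene");r=cv2.imread("pics/r3.png")[:,400:][:,:,::-1]
cv2.imwrite("pics/g3.png",np.hstack([r,cv2.resize(s["color"][140:284,240:360],(400,480))])[...,::-1])
E
```

```text
[[ 0.9987  0.0486  0.0149  0.3846]
 [-0.0508  0.9459  0.3205 -0.3381]
 [ 0.0015 -0.3208  0.9471  0.2844]
 [ 0.      0.      0.      1.    ]] 258.8943324818834 187.85860501481142
big_bottle_mid [67. 75.] 0.97 [ 0.2023 -0.3001  0.031 ]
big_bottle_mid [356. 184.] 0.87 [ 0.4708 -0.4242  0.031 ]
small_bottle_mid [336.  22.] 0.92 [ 0.4545 -0.2779  0.027 ]
dock_empty_seat [421. 175.] 0.61 [ 0.554  -0.4256  0.01  ]
dock_empty_detent [416. 156.] 0.88 [ 0.5333 -0.3991  0.03  ]
dock_empty_strap [462. 198.] 0.6 [ 0.5611 -0.4265  0.078 ]
((341.0, 261.0), (106.0, 108.0), 90.0) [0.4695, -0.4205]
[ 0.37951263 -0.42175278  0.13684247] [-2.27679817e+00 -2.16461635e+00  2.12320885e-04] 0.00020508837988941813 11.05 [ 0.08714141 -0.6114804  -1.53866658]
```

View pics/g3.png

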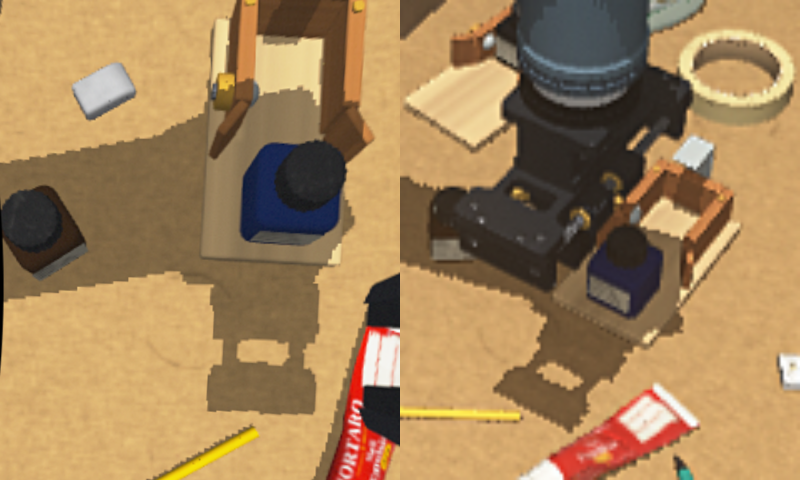

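The bottle stands upright on the runway at about (0.469, -0.4215), aligned with the bay: rectified (292,200), inset (625,265). The fingers are shut, so lower them behind it with a slight backward tilt to keep the gripper body clear of the strap.

>>> move_arm:
  deltas:
    - [[0,0.02,-0.1,-0.004,-0.06,0],[0,0.02,-0.2,-0.006,-0.111,0],[0,0.02,-0.3,-0.006,-0.111,0],[0,0.02,-0.38,-0.006,-0.111,0],[0,0.02,-0.443,-0.006,-0.111,0],[0,0.02,-0.443,-0.006,-0.111,0],[0,0.02,-0.443,-0.006,-0.111,0],[0,0.02,-0.443,-0.006,-0.111,0]]

```text
clock: 11.77
eef_pos: [0.3794, -0.4175, 0.027]
tool_rot: [2.181, 2.072, 0.18]
wrist_force: [0.3, -0.4, 1.0]
gripper_width: -0.0
grasp_force: 0.0
```

>>> move_arm:
  deltas:
    - [[0.03,-0.0016,0,0,0,0],[0.06,-0.003,0,0,0,0],[0.09,-0.0047,0,0,0,0],[0.12,-0.006,0,0,0,0],[0.15,-0.0078,0,0,0,0],[0.18,-0.0094,0,0,0,0],[0.21,-0.011,0,0,0,0],[0.24,-0.0125,0,0,0,0]]

```text
clock: 12.43
eef_pos: [0.4394, -0.42, 0.0261]
tool_rot: [2.182, 2.073, 0.18]
wrist_force: [-3.0, -0.2, 2.8]
gripper_width: 0.0005
grasp_force: 1.3
```

>>> move_arm:
  deltas:
    - [[0.022,-0.001,0,0,0,0],[0.044,-0.0022,0,0,0,0],[0.066,-0.0033,0,0,0,0],[0.088,-0.0044,0,0,0,0],[0.11,-0.0055,0,0,0,0],[0.132,-0.0066,0,0,0,0],[0.154,-0.0077,0,0,0,0],[0.176,-0.0088,0,0,0,0]]

```text
clock: 13.1
eef_pos: [0.4801, -0.4228, 0.0256]
tool_rot: [2.186, 2.073, 0.177]
wrist_force: [-17.3, 2.3, 11.7]
gripper_width: 0.0004
grasp_force: 9.1
```

>>> move_arm:
  deltas:
    - [[0.015,-0.0008,0,0,0,0],[0.03,-0.0016,0,0,0,0],[0.045,-0.0024,0,0,0,0],[0.06,-0.003,0,0,0,0],[0.075,-0.004,0,0,0,0],[0.09,-0.0047,0,0,0,0],[0.09,-0.0047,0,0,0,0],[0.09,-0.0047,0,0,0,0]]

```text
clock: 13.77
eef_pos: [0.5069, -0.4229, 0.0263]
tool_rot: [2.18, 2.073, 0.182]
wrist_force: [0.6, 0.3, 0.3]
gripper_width: 0.001
grasp_force: 0.0
```

>>> move_arm:
  deltas:
    - [[0.006,-0.0003,0,0,0,0],[0.012,-0.0006,0,0,0,0],[0.018,-0.0009,0,0,0,0],[0.024,-0.0012,0,0,0,0],[0.028,-0.0014,0,0,0,0],[0.028,-0.0014,0,0,0,0],[0.028,-0.0014,0,0,0,0],[0.028,-0.0014,0,0,0,0]]

```text
clock: 14.43
eef_pos: [0.5089, -0.4231, 0.0256]
tool_rot: [2.187, 2.075, 0.179]
wrist_force: [-12.3, 3.7, 7.3]
gripper_width: 0.0007
grasp_force: 5.8
```

>>> move_arm:
  deltas:
    - [[0.006,-0.0003,0,0,0,0],[0.012,-0.0006,0,0,0,0],[0.012,-0.0006,0,0,0,0],[0.012,-0.0006,0,0,0,0],[0.012,-0.0006,0,0,0,0],[0.012,-0.0006,0,0,0,0],[0.012,-0.0006,0,0,0,0],[0.012,-0.0006,0,0,0,0]]

```text
clock: 15.1
eef_pos: [0.5159, -0.4237, 0.0262]
tool_rot: [2.181, 2.073, 0.181]
wrist_force: [-0.9, 0.5, -0.2]
gripper_width: 0.0005
grasp_force: 0.3
```

```bash
python3 c.py 4|tail -9; python3 - <<'E'
from h import *
s=robot.snapshot("scene");t=robot.snapshot("top");r=cv2.imread("pics/r4.png")[:,400:][:,:,::-1]
cv2.imwrite("pics/g4.png",np.hstack([r,cv2.resize(s["color"][164:236,280:340],(400,480))])[...,::-1])
E
```

```text
[-0.05    0.9431  0.3288 -0.3385]
 [ 0.1741 -0.316   0.9326  0.1707]
 [ 0.      0.      0.      1.    ]] 258.8943324818834 187.85860501481142
big_bottle_mid [327. 254.] 0.73 [ 0.5562 -0.4333  0.031 ]
big_bottle_mid [286. 204.] 0.42 [ 0.5314 -0.3985  0.031 ]
dock_empty_runway [179. 239.] 0.87 [ 0.4703 -0.4225  0.01  ]
dock_empty_detent [287. 207.] 0.73 [ 0.5321 -0.4007  0.03  ]
dock_empty_strap [368. 293.] 0.75 [ 0.5586 -0.4281  0.078 ]
((333.55523681640625, 93.61408996582031), (57.39530944824219, 112.50662994384766), 6.170175075531006) [0.5531929550170899, -0.41677761840820315]
```

View pics/g4.png

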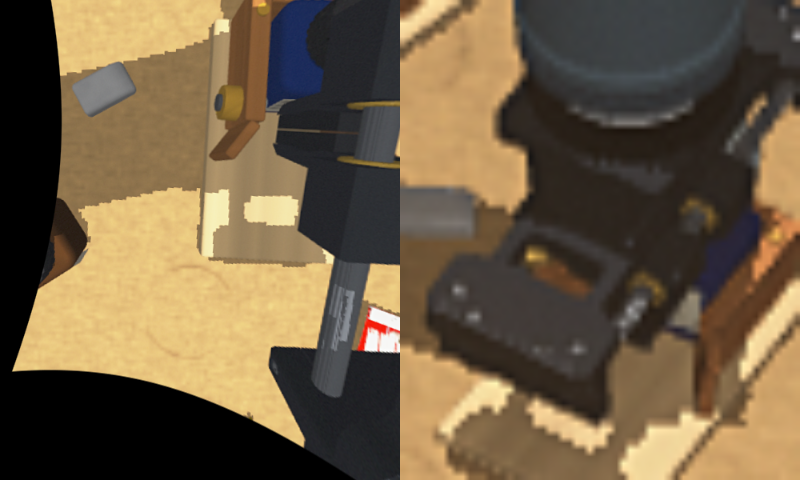

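The bottle is in the bay at rectified (295,50), with the fingers close behind it; the force dropped as it passed the ball. Feel for the back stop.

>>> move_arm:
  deltas:
    - [[0.004,-0.0002,0,0,0,0],[0.008,-0.0004,0,0,0,0],[0.012,-0.0006,0,0,0,0],[0.012,-0.0006,0,0,0,0],[0.012,-0.0006,0,0,0,0],[0.012,-0.0006,0,0,0,0],[0.012,-0.0006,0,0,0,0],[0.012,-0.0006,0,0,0,0]]

```text
clock: 16.22
eef_pos: [0.517, -0.4242, 0.0261]
tool_rot: [2.184, 2.073, 0.18]
wrist_force: [-5.6, 1.0, 5.4]
gripper_width: 0.0005
grasp_force: 2.9
```

>>> move_arm:
  deltas:
    - [[0.005,-0.0002,0,0,0,0],[0.01,-0.0004,0,0,0,0],[0.015,-0.0006,0,0,0,0],[0.02,-0.0008,0,0,0,0],[0.02,-0.0008,0,0,0,0],[0.02,-0.0008,0,0,0,0],[0.02,-0.0008,0,0,0,0],[0.02,-0.0008,0,0,0,0]]

```text
clock: 16.88
eef_pos: [0.5172, -0.4243, 0.0257]
tool_rot: [2.19, 2.075, 0.176]
wrist_force: [-19.2, 6.7, 15.6]
gripper_width: 0.0005
grasp_force: 9.8
```

Stiff stop at 19 N with no further motion, so it is home. Back off and look.

>>> move_arm:
  deltas:
    - [[-0.05,0.003,0,0,0,0],[-0.12,0.006,0,0,0,0],[-0.24,0.013,0,0,0,0],[-0.36,0.02,0,0,0,0],[-0.48,0.025,0.05,0,0,0],[-0.52,0.025,0.2,0,0,0],[-0.52,0.025,0.35,0,0,0],[-0.52,0.025,0.5,0,0,0]]

```text
clock: 17.55
eef_pos: [0.3922, -0.4182, 0.1525]
tool_rot: [2.185, 2.07, 0.181]
wrist_force: [1.2, -0.4, -0.3]
gripper_width: 0.0005
grasp_force: 0.0
```

>>> move_arm:
  deltas:
    - [[0,0.1,0.1,0.006,0.111,0],[0,0.3,0.1,0.006,0.111,0],[0,0.4,0.1,0.006,0.111,0],[0,0.5,0.1,0.006,0.111,0],[0,0.5,0.1,0.006,0.111,0],[0,0.5,0.1,0.006,0.111,0],[0,0.5,0.1,0.006,0.111,0],[0,0.5,0.1,0.006,0.111,0]]

```text
clock: 18.22
eef_pos: [0.3935, -0.2945, 0.1765]
tool_rot: [2.279, 2.161, -0.001]
wrist_force: [-0.4, -0.3, -0.3]
gripper_width: 0.0
grasp_force: 0.0
```

```bash
python3 - <<'E'
from h import *
np.set_printoptions(precision=4,suppress=True)
o=robot.observe();print(o["eef_pos"],o["clock"],o["wrist_force"])
s=robot.snapshot("scene");t=robot.snapshot("top")
for c,S in(("scene",s),("top",t)):
  for n,z in(("docked_bottle_mid",.041),("big_bottle_mid",.041),("small_bottle_mid",.027),("dock_empty_detent",.03)):
    print(c,n,[(atz(S,q["xy"],z),round(q["score"],2)) for q in robot.pinpoint(c,n)[:4]])
cv2.imwrite("pics/g5.png",np.hstack([cv2.resize(S["color"][a:a+96,b:b+80],(400,480),interpolation=2) for S,a,b in((t,115,270),(s,150,270))])[...,::-1])
E
```

```text
[ 0.3935 -0.2945  0.1765] 18.2167 [-0.4031 -0.3171 -0.2655]
scene docked_bottle_mid [(array([ 0.6637, -0.2239,  0.041 ]), 0.67)]
scene big_bottle_mid [(array([ 0.5603, -0.4277,  0.041 ]), 0.76)]
scene small_bottle_mid []
scene dock_empty_detent [(array([ 0.5205, -0.4051,  0.03  ]), 0.74)]
top docked_bottle_mid [(array([ 0.6723, -0.2206,  0.041 ]), 0.61)]
top big_bottle_mid [(array([ 0.1987, -0.3032,  0.041 ]), 0.87), (array([ 0.5241, -0.3962,  0.041 ]), 0.73), (array([ 0.5481, -0.4227,  0.041 ]), 0.58)]
top small_bottle_mid []
top dock_empty_detent [(array([ 0.5255, -0.3946,  0.03  ]), 0.81)]
```

View pics/g5.png

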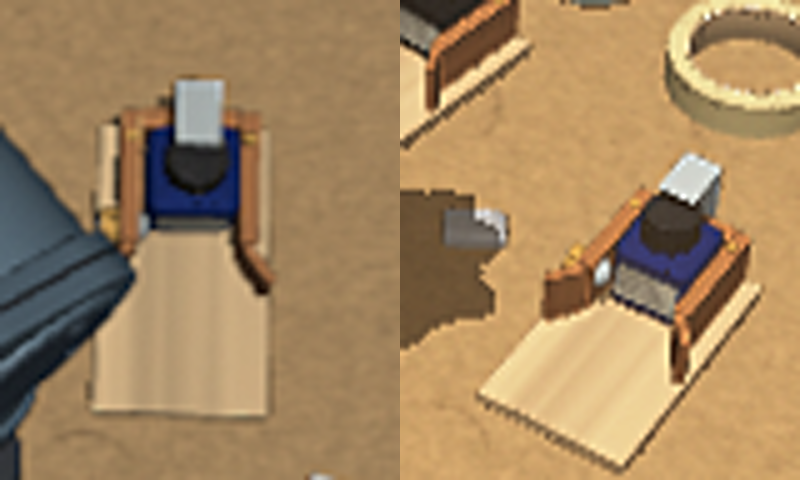

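The bottle is upright against the back stop under the strap, at top crop (195,180) and scene crop (670,255). The ball is out just behind its near face, at (145,225) and (603,272). Hand in.

```bash
python3 -c "
from plant import robot
print(robot.hand_in())"
```

```text
the job is handed in; nothing more can be done
None
```

The larger (blue) bottle is in the empty dock, upright against the back stop with the ball out behind it, and the job was handed in at about 18 s; `hand_in` returned no verdict.

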